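Set the pot cradle's pins and index its stop one hole out

ROBOT

A 7-joint arm with a two-finger parallel gripper is mounted at the origin on the work surface. World frame = base frame: x ahead of the robot, y to its left, z up, the work surface at z = 0. Lengths are in m, angles in rad, forces in N, time in s.
With the tool pointing down it reaches from about 0.375 to 0.925 m from the base axis. Payload 3.1 kg.
Tool frame: the origin (TCP) lies between the finger pads; the fingertips stand 19 mm ahead of it and the grasp point (between the pads) is the TCP; z points along the fingers, y is the line along which they close (so a half turn about z gives the same grasp; the last joint's range is limited). The gripper opens to 85 mm and grips with 20 to 120 N. Pads are 22 mm wide; open, the fingers measure 114 mm over their backs; the gripper's body (76 mm by 85 mm) begins 54 mm behind the grasp point. The pads swing forward as they close: fully open they stand 13 mm farther back than shut.
Start: joints at [-1.265, 0.383, 0.044, 1.598, -0.018, 1.161, -0.05], TCP at [0.255, 0.598, 0.25] pointing down, gripper open.
Joint ranges: [-2.61, 2.61], [-0.41, 2.15], [-1.48, 1.57], [0, 2.5], [-1.57, 4.71], [0.05, 1.97], [-2.85, 2.85]. Speed limits (rad/s): [2.79, 2.79, 3.14, 3.14, 3.14, 3.14, 3.14].

INTERFACE

Orientations are given as a unit quaternion [x, y, z, w].
In Python, from bench import move_ptp, movel, move_j, move_gripper, pause, inverse_kinematics, read_camera, camera_params, MotionError, sign_off, look_for, tip_of, read_time_s, read_qpos, read_joint_vel, read_effort, read_eef_pos, read_tcp_rot, read_ft_force, read_ft_torque, read_finger_gap, read_grasp_force gives the robot as it stands. Calls block until the motion is done:
- move_ptp(position, orientation): joint-space move of the TCP to a pose.
- movel(position, orientation=None, speed=0.15): straight line of the TCP; orientation=None keeps the orientation; speed is the mean speed in m/s.
- move_j(angles): joint-space move.
- move_gripper(opening, effort=None): finger opening in m; effort is the grip in N (None keeps the last); returns when the fingers have stopped.
- pause(seconds).
- inverse_kinematics(position, orientation): joint angles nearest the present ones, or None.
- read_camera(name): name is "scene" or "top" or "wrist"; returns the picture (384x512x3 uint8, red, green, blue); there is no depth.
- camera_params(name): a dict with "K" (3x3 intrinsics, pixels), "camera_from_world" (4x4, takes a point from world to camera coordinates). Camera axes: x right, y down, z forward; pixel columns grow to the right and rows downward; lengths in m; the calibration is good to about 2 mm. A picture is of the moment at which its call begins: read the wrist's pose just before it. camera_params takes no time and is no camera call; for the wrist camera it gives the pose at the moment of the call.
A pose or a line that the arm cannot do raises MotionError and nothing moves.
- sign_off(): hands the job in; it is judged then, once.
Trained networks look in the newest picture that a camera, given by its name, has taken for a name from the list of things; names that differ only in an ending like _2 or _b are one class to them, and where a whole thing is asked for, a point or a joint stands for the part that bears it (a point fixed in the world has none). Each returns a list of dicts, best first, with "confidence" (0 to 1); they miss things now and then, are a little off and sometimes report something else, mostly with a low value. They report only what shows in the picture. A call takes as long as a camera call.
- look_for(camera, name): "at" ([column, row] in pixels, amid what is visible of it).
- tip_of(camera, name): "at" ([column, row] in pixels: a listed point, or the origin of a listed thing).
Readings, each from a call of its own:
- read_time_s(): time.
- read_qpos(): joint angles.
- read_joint_vel(): joint speeds.
- read_effort(): joint torques, N m.
- read_eef_pos(): TCP position.
- read_tcp_rot(): TCP orientation.
- read_ft_force(): force on the tool from outside, world axes, zero at the start.
- read_ft_torque(): the same for the moment, N m.
- read_finger_gap(): finger opening in m.
- read_grasp_force(): force on a finger pad.
Only numpy, scipy, OpenCV 4.12 (cv2) and the standard library are available. Lean on these libraries where they do the work, as an engineer would, in place of code of your own. Each camera call takes 0.05 s, during which the arm holds its last target. There are 200 camera calls.

TASK

Set up the pot cradle for the next size of planter: of the three loose pins in the wooden rack, take the two that match the pins already standing in the cradle and stand each one fully home in the empty socket beside the pin of its own length. Then pull up the knob of the stop's spring plunger, slide the stop along its rail to the very next hole away from the pins and let the pin go fully home in that hole. Finish while still holding the knob, pin home, so that the pot can be laid against the stop; leave the third loose pin in the rack, and the standing pins and everything else where they are.

Things in the scene. Friction and masses are not known exactly. Their poses are not given: they have to be found in the camera images.
- cradle: Fixed pot cradle: grey base plate 150 x 450 mm, 8 mm thick, turned about z from start to start. Origin: on the table, on its long centre line; y axis towards the pin (pot) end, -y along the index rail, z up. Two aluminium socket bars (130 x 40 mm, top 43 mm above the table) lie across it at y = +55 mm (long pins) and +165 mm (short pins), each with sockets at x = -45 and +45 mm.
- long_socket (a point): Centre of the mouth (top face, 43 mm above the table) of the empty socket in the long-pin row, at (-45, +55) mm in the cradle's frame; same axes as the cradle. Every socket is round, 18 mm in diameter, 24 mm deep with a flat floor, 2 mm chamfer at the mouth. The row's other socket holds standing_long.
- short_socket (a point): Centre of the mouth (43 mm above the table) of the empty socket in the short-pin row, at (+45, +165) mm in the cradle's frame; same axes and socket size as long_socket. The row's other socket holds standing_short.
- next_hole (a point): Centre of the mouth of the rail hole that the plunger's pin must go into, at (0, -145) mm in the cradle's frame. The rail is a 40 mm square steel tube along the cradle's -y axis, y = 0 to -235 mm, top 48 mm above the table, with four 13 mm holes in its top, 40 mm apart, at y = -65, -105 (pin at the start), -145 and -185 mm.
- stop (a joint): Slide of the blue stop along the rail, m: about 0 in the hole where it starts, growing away from the pins; 0.040 at the next hole. Range -0.045 to 0.085; 2 N friction; 1.5 mm play either way with the pin home, else locked. A saddle 120 mm long; its upright plate (60 mm wide, top 153 mm above the table, rubber pad) stands 82 mm from the plunger's axis towards the pins.
- plunger (a joint): Height of the stop's spring plunger above fully down, m: 0 = pin fully home (12 mm into the rail's hole), 0.016 = fully pulled up; from about 0.012 the pin is clear of the rail. A spring pushes it down with about 5 N at the bottom and 10 N at the top. Released between two holes the pin rests on the rail's top (0.012).
- knob_top (a point): Centre of the top face of the plunger's knob, a black upright cylinder 28 mm in diameter and 30 mm high below this point; 104 mm above the table when the pin is home. It rises with the plunger and travels with the stop. Below the knob: a boss 25 mm in diameter, 20 mm high, on the saddle (top 54 mm above the table); free space round the knob.
- knob: The plunger's knob itself. Origin: centre of its underside, 30 mm below knob_top.
- rack: Fixed wooden pin rack 190 x 64 mm, 35 mm high, turned about z from one start to the next. Origin: centre of its underside, x along its row of three upright holes (18 mm diameter, 24 mm deep, 60 mm apart). A loose pin stands in each hole, in an order that changes; their feet are 11 mm above the table.
- long_pin: Loose support pin, upright: steel shank 16 mm diameter with a chamfered foot, black rubber cap 24 mm diameter and 20 mm high on top; 85 mm long overall. Starts in the rack; belongs in long_socket. Origin: centre of the foot (bottom end), z along the pin to its cap.
- short_pin: Loose support pin, upright: steel shank 16 mm diameter with a chamfered foot, black rubber cap 24 mm diameter and 20 mm high on top; 60 mm long overall. Starts in the rack; belongs in short_socket. Origin: centre of the foot (bottom end), z along the pin to its cap.
- longest_pin: Loose support pin, upright: steel shank 16 mm diameter with a chamfered foot, black rubber cap 24 mm diameter and 20 mm high on top; 105 mm long overall. Starts in the rack and stays there. Origin: centre of the foot (bottom end), z along the pin to its cap.
- standing_long: Loose support pin, upright: steel shank 16 mm diameter with a chamfered foot, black rubber cap 24 mm diameter and 20 mm high on top; 85 mm long overall. Already stands in the long-pin row of the cradle; stays there. Origin: centre of the foot (bottom end), z along the pin to its cap.
- standing_short: Loose support pin, upright: steel shank 16 mm diameter with a chamfered foot, black rubber cap 24 mm diameter and 20 mm high on top; 60 mm long overall. Already stands in the short-pin row of the cradle; stays there. Origin: centre of the foot (bottom end), z along the pin to its cap.
- stamp: Bystander: hexagonal dark wooden stamp, 44 mm across flats, 22 mm high, lying on the cradle's base plate between the socket bars. Origin: centre of its underside.
- paint_jar: Bystander: small paint jar, 34 mm diameter, 42 mm high, on the cradle's base plate behind the rail. Origin: centre of its underside.
- tin_a: Bystander: square open gilt paint tin 62 x 62 x 78 mm, on the table to the left. Origin: centre of its underside.
- tin_b: Bystander: a second tin like tin_a.
- brush: Bystander: brush 190 mm long lying on the table beyond the cradle. Origin: underside, near mid-length.
- squeeze_bottle: Bystander: small brown bottle, 48 mm diameter, 105 mm high, on the table beyond the rack. Origin: centre of its underside.
- saucer: Bystander: glazed saucer 110 mm across, 22 mm high, on the table beyond the cradle. Origin: centre of its underside.

How it is judged:
By the outcome, as a careful person would: the job done as asked, in the order asked, and still so for the second after the job is handed in, while the arm keeps its last pose, push and grip.
It also fails if it takes over 67 s, if anything falls off the work surface, if the arm or the gripper's body presses on something with over 40 N, if the wrist force passes 120 N, or if a joint passes its speed limit or range.

## Working session

There is one attempt and no reset: what is moved stays moved. The work goes in short steps, each a Python script; the robot and the scene stay as the last script left them, time stands still between calls to the robot, and variables do not carry over. Pictures are saved under pics/ and viewed, at most 13 in all, crops included, and the job is handed in when it is done.

```bash
ls; mkdir -p pics
python3 - <<'E'
from bench import *
import cv2,numpy as np
for c in ["scene","top"]:
    im=read_camera(c); cv2.imwrite(f"pics/{c}0.png",im[:,:,::-1])
    p=camera_params(c); print(c,np.round(p["K"],1).tolist(),np.round(p["camera_from_world"],3).tolist())
    for n in ["long_pin","short_pin","longest_pin","standing_long","standing_short","long_socket","short_socket","next_hole","knob_top","cradle","rack"]:
        print(n,[(np.round(d["at"],1).tolist(),round(d["confidence"],2)) for d in tip_of(c,n)[:5]])
print(read_time_s(),read_tcp_rot(),read_finger_gap(),read_ft_force())
a,b=cv2.imread("pics/scene0.png"),cv2.imread("pics/top0.png")
E
```

```text
pics
scene [[478.6, 0.0, 259.3], [0.0, 478.6, 188.1], [0.0, 0.0, 1.0]] [[-0.836, 0.548, 0.017, 0.514], [0.428, 0.672, -0.604, -0.185], [-0.343, -0.498, -0.796, 1.774], [0.0, 0.0, 0.0, 1.0]]
long_pin [([210.8, 126.2], 0.65), ([250.1, 177.0], 0.25)]
short_pin [([229.4, 124.8], 0.49)]
longest_pin [([245.1, 122.3], 0.66), ([181.1, 141.5], 0.59)]
standing_long []
standing_short [([247.8, 176.5], 0.61)]
long_socket [([339.9, 319.1], 0.66), ([316.9, 206.5], 0.57)]
short_socket [([318.9, 247.7], 0.8)]
next_hole [([268.4, 172.6], 0.71)]
knob_top [([280.0, 170.7], 0.45)]
cradle [([294.5, 209.1], 0.79)]
rack [([230.1, 125.4], 0.56)]
top [[431.5, 0.0, 255.2], [0.0, 431.5, 198.3], [0.0, 0.0, 1.0]] [[-0.005, -1.0, -0.01, 0.018], [-0.987, 0.006, -0.159, 0.633], [0.159, 0.009, -0.987, 1.093], [0.0, 0.0, 0.0, 1.0]]
long_pin [([410.2, 227.8], 0.47), ([216.8, 230.1], 0.35)]
short_pin [([406.4, 248.4], 0.66)]
longest_pin [([401.7, 271.6], 0.53)]
standing_long [([218.5, 232.1], 0.4)]
standing_short [([174.3, 262.7], 0.43)]
long_socket [([217.1, 262.0], 0.67), ([173.6, 231.1], 0.53)]
short_socket [([176.8, 229.1], 0.88)]
next_hole [([291.0, 244.5], 0.83)]
knob_top [([274.5, 241.1], 0.54), ([200.2, 254.3], 0.41), ([401.0, 269.8], 0.25)]
cradle [([241.0, 245.1], 0.81)]
rack [([403.3, 249.9], 0.9), ([219.7, 227.7], 0.73), ([276.5, 241.5], 0.27)]
1.2 [ 2.00519225e-01  9.79689767e-01  6.79825560e-06 -9.36582853e-06] 0.08545033666998204 [-0.24225231  0.18634973  0.51260972]
```

View pics/scene0.png

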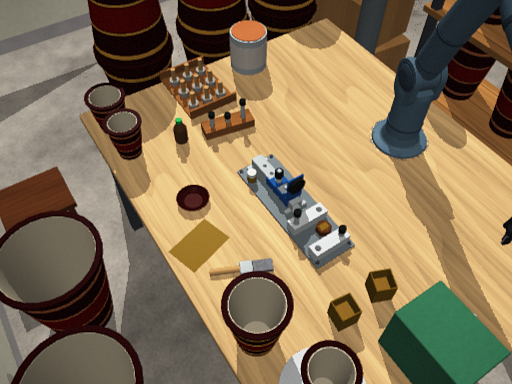

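View pics/top0.png

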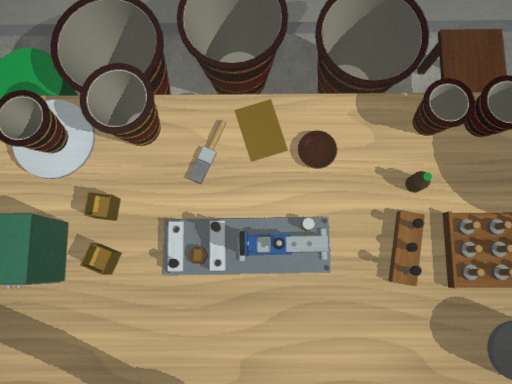

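The scene view shows the rack's three pins, with the tallest at (243,103) on the robot side. The top view shows the cradle at about (245,245), with its pin end to the left, and the rack at about (407,247). Next I turn these into poses.

```bash
cat > h.py <<'E'
from bench import *
import cv2,numpy as np
from scipy.optimize import least_squares
def ray(cam,px,z,P=None):
    P=P or camera_params(cam);K,T=np.array(P["K"]),np.array(P["camera_from_world"])
    d=T[:3,:3].T@np.linalg.solve(K,[px[0],px[1],1]);o=-T[:3,:3].T@T[:3,3]
    return o+d*(z-o[2])/d[2]
def proj(cam,X,P=None):
    P=P or camera_params(cam);K,T=np.array(P["K"]),np.array(P["camera_from_world"])
    c=K@(T[:3,:3]@np.array(X).T+T[:3,3:]);return (c[:2]/c[2]).T
def quat(phi):  # tool down, gripper y axis at angle phi from world x
    a=(phi+np.pi/2)/2   # rotation by pi about axis at angle a maps y(90deg)->2a-90deg
    return [float(np.cos(a)),float(np.sin(a)),0.,0.]
def place(p,X):
    c,s=np.cos(p[2]),np.sin(p[2]);X=np.array(X,float)
    return np.c_[p[0]+c*X[:,0]-s*X[:,1],p[1]+s*X[:,0]+c*X[:,1],X[:,2]]
E
python3 - <<'E'
from h import *
# cradle from the top camera: points in cradle frame
X=[[-.045,.055,.043],[.045,.165,.043],[0,-.145,.048],[0,0,0],[0,-.105,.104],[0.045,.055,.104],[-.045,.165,.079]]
T=[[217.1,262],[176.8,229.1],[291,244.5],[241,245.1],[278.5,243],[215.5,226.5],[173.5,264]]
S=[[316.9,206.5],[318.9,247.7],[268.4,172.6],[294.5,209.1],[280,170.7]]
f=lambda p:np.r_[(proj("top",place(p,X))-T).ravel()]
r=least_squares(f,[.55,.05,0],loss="soft_l1");print("cradle top",r.x.round(4),r.fun.round(1))
S=[[316.9,206.5],[318.9,247.7],[268.4,172.6],[294.5,209.1],[280,170.7]]
X2=np.array(X)[:5]
g=lambda p:(proj("scene",place(p,X2))-S).ravel()
r=least_squares(g,[.55,.05,0],loss="soft_l1");print("cradle scene",r.x.round(4),r.fun.round(1))
for n,c,s in [("u",[416.5,224],[211,115]),("m",[411.5,247.5],[228,113]),("l",[415.5,270.5],[243,101])]:
    for z in (.071,.096,.116):
        w=ray("top",c,z);print(n,z,w.round(3),(proj("scene",[w])[0]-s).round(1))
print("rack", [ray("top",c,.011).round(3) for c in ([410.2,227.8],[406.4,248.4],[401.7,271.6])], ray("top",[403.3,249.9],0).round(3))
print([ray("scene",c,.011).round(3) for c in ([210.8,126.2],[229.4,124.8],[245.1,122.3])])
w=camera_params("wrist");print(np.round(w["K"],1).tolist(),np.round(w["camera_from_world"],3).tolist(),read_eef_pos())
E
```

```text
cradle top [0.5103 0.0587 0.0118] [ 0.6  0.8 -0.8 -0.   3.  -0.5 -1.7  0.8  1.2  0.1 -0.3 -0.4 -0.7 -0.6]
cradle scene [0.5116 0.0563 0.0516] [ 0.8  0.8 -0.3 -1.8  0.4  0.3  0.3  1.  -3.2 -0.9]
u 0.071 [ 0.56  -0.4    0.071] [0.3 2. ]
u 0.096 [ 0.558 -0.391  0.096] [ 1.7 -1.8]
u 0.116 [ 0.556 -0.383  0.116] [ 2.9 -5. ]
m 0.071 [ 0.5   -0.383  0.071] [-0.1  0.5]
m 0.096 [ 0.499 -0.375  0.096] [ 1.2 -3.3]
m 0.116 [ 0.498 -0.368  0.116] [ 2.3 -6.4]
l 0.071 [ 0.443 -0.39   0.071] [-2.5  5.5]
l 0.096 [ 0.443 -0.381  0.096] [-1.3  1.9]
l 0.116 [ 0.443 -0.374  0.116] [-0.4 -1.1]
rack [array([ 0.556, -0.404,  0.011]), array([ 0.501, -0.39 ,  0.011]), array([ 0.439, -0.374,  0.011])] [ 0.497 -0.385  0.   ]
[array([ 0.559, -0.414,  0.011]), array([ 0.497, -0.383,  0.011]), array([ 0.44 , -0.363,  0.011])]
[[336.2, 0.0, 252.7], [0.0, 336.2, 185.7], [0.0, 0.0, 1.0]] [[0.393, 0.92, -0.001, -0.649], [0.88, -0.375, 0.292, -0.039], [0.269, -0.115, -0.956, 0.379], [0.0, 0.0, 0.0, 1.0]] [0.25537737 0.59773429 0.25030891]
```

Run:
```python
from h import *
def look(tag,names):
    P=camera_params("wrist");im=read_camera("wrist");cv2.imwrite(f"pics/{tag}.png",im[:,:,::-1])
    import json;json.dump({k:np.array(P[k]).tolist() for k in ("K","camera_from_world")},open(f"{tag}.json","w"))
    for n,z in names:
        print(n,[(np.round(d["at"],1).tolist(),round(d["confidence"],2),ray("wrist",d["at"],z,P)[:2].round(4).tolist()) for d in tip_of("wrist",n)[:3]])
move_ptp([.50,.05,.32],quat(1.59)); pause(.15)
look("wc",[("long_socket",.043),("short_socket",.043),("next_hole",.048),("knob_top",.104),("cradle",0),("standing_long",.019),("standing_short",.019)])
move_ptp([.51,-.385,.25],quat(1.344)); pause(.15)
look("wr",[("long_pin",.011),("short_pin",.011),("longest_pin",.011),("rack",0)])
print(read_time_s(),read_ft_force())
cv2.imwrite("pics/w2.png",np.vstack([cv2.imread("pics/wc.png"),cv2.imread("pics/wr.png")])[:, :][:768])
```

```text
long_socket [([308.4, 120.2], 0.92, [0.4662, 0.1148]), ([167.9, 166.1], 0.42, [0.5252, -0.053]), ([306.2, 319.9], 0.42, [0.7449, 0.1311])]
short_socket [([392.3, 194.3], 0.89, [0.5554, 0.2262]), ([392.8, 117.9], 0.54, [0.4614, 0.2134])]
next_hole [([140.7, 158.2], 0.95, [0.5149, -0.0838]), ([308.4, 320.0], 0.22, [0.741, 0.1332])]
knob_top [([161.9, 171.3], 0.58, [0.5157, -0.044])]
cradle [([258.8, 152.2], 0.6, [0.5141, 0.0585])]
standing_long [([302.6, 190.7], 0.69, [0.5608, 0.1175])]
standing_short [([391.3, 120.6], 0.6, [0.4669, 0.2219])]
long_pin [([252.2, 201.0], 0.89, [0.5646, -0.3966])]
short_pin [([251.4, 147.5], 0.61, [0.5042, -0.3837])]
longest_pin [([243.1, 91.5], 0.93, [0.4451, -0.379]), ([246.6, 147.4], 0.7, [0.503, -0.3888])]
rack [([249.4, 147.6], 0.71, [0.5058, -0.3864])]
5.9333 [ 0.04468285 -0.19906902  0.24977743]
```

View pics/wc.png

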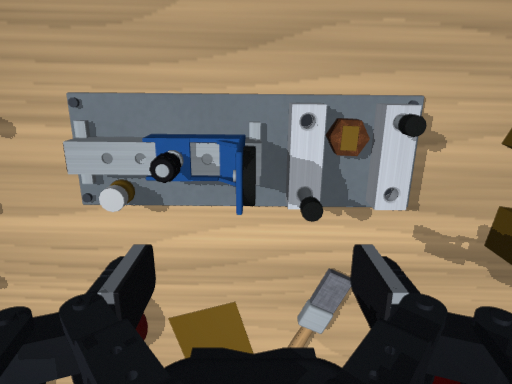

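View pics/wr.png

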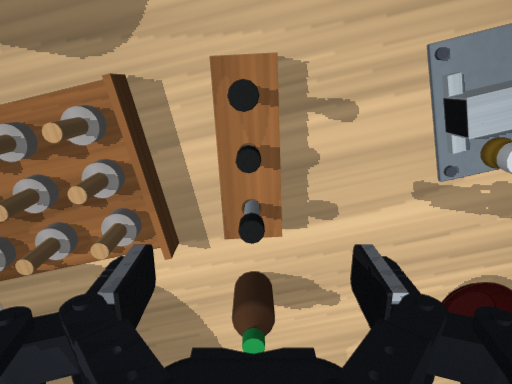

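Run:
```python
from h import *
import json,itertools
P={k:np.array(v) for k,v in json.load(open("wc.json")).items()}
X=[[-.045,.055,.043],[.045,.165,.043],[0,-.145,.048],[0,-.185,.048],[0,-.105,.104],[.045,.055,.104],[-.045,.165,.079],
   [-.075,-.225,.008],[-.075,.225,.008],[.075,.225,.008],[.075,-.225,.008]]
for t in (0,1):
  U=np.array([[308,120.4],[391.8,194.3],[141,158],[107.5,158],[166.5,170.5],[311,211],[413,126],[67,94],[424,96],[411,210],[83,207]])
  r=least_squares(lambda p:(proj("w",place(p,X),P)-U).ravel(),[.51,.058,.01],loss="soft_l1")
  if t==0: print("cradle",r.x.round(4));print(r.fun.reshape(-1,2).round(1).tolist())
P2={k:np.array(v) for k,v in json.load(open("wr.json")).items()}
im=cv2.imread("pics/wr.png");m=(im.max(2)<40).astype(np.uint8);m[242:]=0
n,_,st,ce=cv2.connectedComponentsWithStats(m)
for i in range(1,n):
    if st[i,4]>200: print(st[i].tolist(),ce[i].round(1))
C=np.array([[-.095,-.032,.035],[-.095,.032,.035],[.095,-.032,.035],[.095,.032,.035]])
V=np.array([[210.5,56],[276,53],[225.5,239],[282.5,236]])
r=least_squares(lambda p:(proj("w",place(p,C),P2)-V).ravel(),[.505,-.386,-.23]);print("rack corners",r.x.round(4),r.fun.round(1))
for h in itertools.permutations((.071,.096,.116)):
    X=[[x,0,z] for x,z in zip((-.06,0,.06),h)]
    print(h,proj("w",place(r.x,X),P2).round(1).tolist())
s=cv2.imread("pics/scene0.png")[85:145,185:275];cv2.imwrite("pics/crop.png",cv2.resize(s,None,fx=8,fy=8,interpolation=cv2.INTER_CUBIC))
```

```text
cradle [0.5136 0.0586 0.0139]
[[-1.2, 1.2], [-1.2, 0.6], [-2.4, 0.7], [-2.2, 0.5], [-6.9, 0.1], [-0.1, 1.1], [1.4, 0.0], [12.4, -1.5], [15.9, -0.8], [10.4, -2.2], [12.0, -1.6]]
[228, 80, 31, 31, 736] [243.2  95. ]
[444, 99, 24, 38, 745] [455.8 116.6]
[237, 146, 24, 27, 516] [248.3 158.8]
[239, 213, 25, 29, 585] [251.4 227.5]
rack corners [ 0.5054 -0.3864 -0.1697] [-1.2  0.1  1.3 -0.9 -0.5  0.6  0.4  0.7]
(0.071, 0.096, 0.116) [[244.7, 93.9], [248.3, 168.0], [252.1, 242.8]]
(0.071, 0.116, 0.096) [[244.7, 93.9], [248.0, 174.2], [252.2, 232.7]]
(0.096, 0.071, 0.116) [[244.0, 94.9], [248.6, 161.4], [252.1, 242.8]]
(0.096, 0.116, 0.071) [[244.0, 94.9], [248.0, 174.2], [252.2, 221.7]]
(0.116, 0.071, 0.096) [[243.3, 95.8], [248.6, 161.4], [252.2, 232.7]]
(0.116, 0.096, 0.071) [[243.3, 95.8], [248.3, 168.0], [252.2, 221.7]]
```

View pics/crop.png

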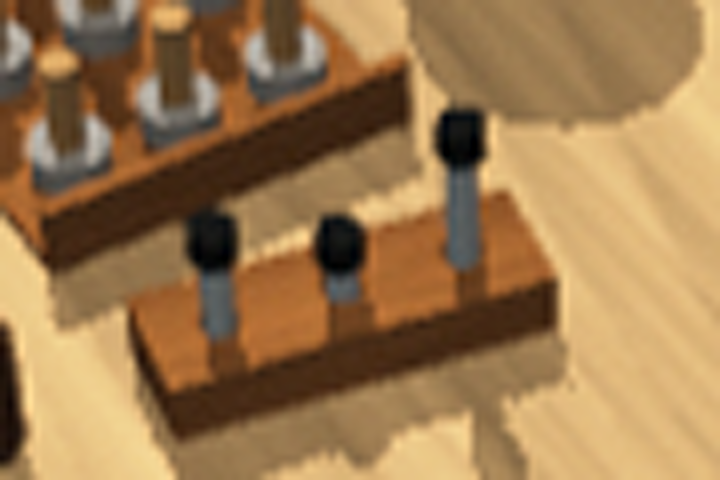

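The crop confirms the rack order, from far to near: long, short, longest. The base plate isn't centred on the origin in y, so I refit without its column residuals and pick the long pin in the same run.

Run:
```python
from h import *
import json
P={k:np.array(v) for k,v in json.load(open("wc.json")).items()}
X=[[-.045,.055,.043],[.045,.165,.043],[0,-.145,.048],[0,-.185,.048],[-.075,-.225,.008],[-.075,.225,.008],[.075,.225,.008],[.075,-.225,.008]]
U=np.array([[308.2,120.4],[392,194.3],[140.9,158],[107.5,158],[67,94],[424,96],[411,210],[83,207]])
def f(q):
    A=np.array(X);A[4:,1]+=q[3];return (proj("w",place(q,A),P)-U).ravel()
r=least_squares(f,[.51,.058,.01,0],loss="soft_l1");print(r.x.round(4),r.fun.reshape(-1,2).round(1).tolist())
json.dump(r.x.tolist(),open("cradle.json","w"))
c=r.x;print(place(c,[[-.045,.055,0],[.045,.165,0],[0,-.105,0],[0,-.145,0]]).round(4).tolist(), ray("w",[163,171.5],.104,P))
# pick long
q=quat(np.pi/2-.17);x,y=.5645,-.3965
move_gripper(.06,40)
movel([x,y,.13],q,speed=.3); movel([x,y,.087],speed=.12); move_gripper(0.01,40)
print("gap",read_finger_gap(),read_grasp_force(),read_ft_force().round(1),read_eef_pos().round(4))
movel([x,y,.20],speed=.2)
print("gap",read_finger_gap(),read_grasp_force(),read_ft_force().round(1),read_time_s())
cv2.imwrite("pics/held.png",read_camera("wrist")[:,:,::-1])
```

```text
[ 0.514   0.0608  0.0154 -0.0184] [[0.4, 1.5], [0.4, 0.8], [-0.4, 1.3], [-0.4, 1.1], [-0.6, -1.0], [2.8, -0.8], [-1.3, -2.2], [0.4, -1.2]]
[[0.4681, 0.1151, 0.0], [0.5564, 0.2265, 0.0], [0.5156, -0.0442, 0.0], [0.5162, -0.0842, 0.0]] [ 0.51591221 -0.04287974  0.104     ]
gap 0.022563397200825373 39.03072774410248 [-0.7  0.4  3.6] [ 0.5651 -0.397   0.0881]
gap 0.022777679930595762 39.508801102638245 [ 0.7  0.9 -1.6] 8.55
```

View pics/held.png

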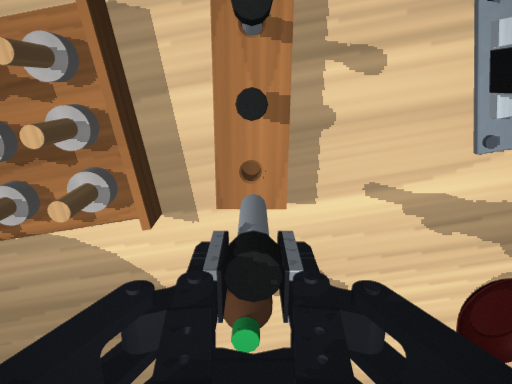

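Run:
```python
from h import *
P=camera_params("wrist");e=np.array(read_eef_pos());print("tcp px",proj("w",[e,e+[0,0,.008],e-[0,0,.077]],P).round(1).tolist())
x,y=.4666,.1149
q=quat(np.pi/2+.015)
movel([.5645,-.3965,.27],speed=.3)
move_ptp([x,y,.27],q)
movel([x,y,.140],speed=.2); pause(.2)
P=camera_params("wrist");e=np.array(read_eef_pos());print(e.round(4),read_ft_force().round(1),read_time_s())
im=read_camera("wrist");cv2.imwrite("pics/over.png",cv2.resize(im[60:330,130:400,::-1],None,fx=2.2,fy=2.2,interpolation=cv2.INTER_CUBIC))
f=e-[0,0,.077]
print("foot px",proj("w",[f],P).round(1),"socket exp",proj("w",[[x,y,.043]],P).round(1))
for n,z in (("long_socket",.043),("long_pin",f[2])):
    print(n,[(np.round(d["at"],1).tolist(),round(d["confidence"],2),ray("w",d["at"],z,P)[:2].round(4).tolist()) for d in tip_of("wrist",n)[:3]])
```

```text
tcp px [[254.3, 269.8], [254.4, 280.6], [253.5, 205.5]]
[0.4676 0.1154 0.1411] [-1.1  0.  -1.5] 11.9417
foot px [[253.7 205.2]] socket exp [[252.9 193.2]]
long_socket [([250.5, 194.5], 0.74, [0.4676, 0.1133])]
long_pin [([250.5, 202.0], 0.82, [0.4655, 0.1133])]
```

View pics/over.png

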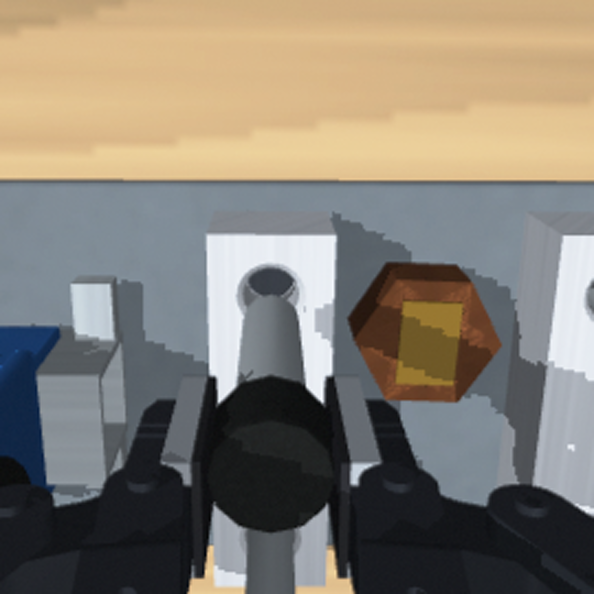

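The wrist view shows the socket mouth at about column 251.5, row 193, and the pin foot directly under the TCP. The socket is about 1 mm towards −y, so I correct for that and insert with force checks.

```bash
cat >> h.py <<'E'
def insert(x,y,hold,fl=10):
    """lower a held pin into the socket at x,y; hold = TCP height above foot. Spiral if it sits on the rim."""
    off=np.array([x,y,0.])
    tgt=np.array([x,y]); corr=np.array(read_eef_pos())-CMD[0]
    def go(p,z,s): 
        movel([p[0]-corr[0],p[1]-corr[1],z-corr[2]],speed=s)
    go(tgt,.043+.004+hold,.08)
    k=0
    while True:
        z=np.array(read_eef_pos())[2]; inserted=False
        for zf in (.0415,.039,.036):
            go(tgt,zf+hold,.04); F=np.array(read_ft_force())
            if abs(F[2])>fl: break
        else: inserted=True
        print("try",k,(tgt-[x,y]).round(4),np.round(F,1),read_eef_pos().round(4))
        if inserted: break
        k+=1
        if k>9: return False
        go(tgt,.043+.002+hold,.08)
        a=k*2.4; tgt=np.array([x,y])+.0008*np.sqrt(k)*1.2*np.array([np.cos(a),np.sin(a)])
    for zf in (.03,.025,.0215,.0195,.0185):
        go(tgt,zf+hold,.06); F=np.array(read_ft_force())
        print(zf,F.round(1),read_eef_pos().round(4),round(read_finger_gap(),4))
        if abs(F[2])>25: break
    return True
CMD=[None]
E
python3 - <<'E'
import h; from h import *
h.CMD[0]=np.array([.4666,.1149,.140])
print(insert(.4668,.1140,.0771),read_time_s())
E
```

```text
try 0 [0. 0.] [ 1.9  2.5 -2.2] [0.4668 0.1142 0.1125]
0.03 [ 1.8  2.6 -3.3] [0.4666 0.1142 0.1062] 0.0223
0.025 [ 3.1  4.  -4.8] [0.4666 0.1141 0.1012] 0.0228
0.0215 [ 2.9  4.7 -2.6] [0.4667 0.1141 0.0979] 0.0225
0.0195 [ 2.7  5.1 -0.3] [0.4669 0.1141 0.0961] 0.0228
0.0185 [1.9 4.1 5. ] [0.4675 0.114  0.0959] 0.0223
True 14.4917
```

Run:
```python
from h import *
move_gripper(.05,40); e=np.array(read_eef_pos()); print(read_ft_force().round(1))
movel([e[0],e[1],.26],speed=.25)
P=camera_params("wrist");read_camera("wrist")
print([(np.round(d["at"],1).tolist(),round(d["confidence"],2),ray("w",d["at"],.019,P)[:2].round(4).tolist()) for d in tip_of("wrist","long_pin")[:3]])
cv2.imwrite("pics/after1.png",read_camera("wrist")[:,:,::-1])
q=quat(np.pi/2-.17);x,y=.5050,-.3861
move_ptp([x,y,.18],q); movel([x,y,.063],speed=.15); move_gripper(0.01,40)
z=read_eef_pos()[2];print("gap",read_finger_gap(),read_grasp_force(),read_ft_force().round(1),read_eef_pos().round(4))
hold=z-.011
movel([x,y,.20],speed=.25); print("gap",read_finger_gap(),"hold",hold)
movel([x,y,.25],speed=.3)
x,y=.5555,.2258
move_ptp([x,y,.25],quat(np.pi/2+.015))
movel([x,y,.117],speed=.2); pause(.2)
P=camera_params("wrist");e=np.array(read_eef_pos());print(e.round(4),read_ft_force().round(1),read_time_s())
im=read_camera("wrist");cv2.imwrite("pics/over2.png",cv2.resize(im[60:330,130:400,::-1],None,fx=2.2,fy=2.2,interpolation=cv2.INTER_CUBIC))
f=e-[0,0,hold]
print("foot px",proj("w",[f],P).round(1),"socket exp",proj("w",[[x,y,.043]],P).round(1))
for n,z in (("short_socket",.043),("short_pin",f[2])):
    print(n,[(np.round(d["at"],1).tolist(),round(d["confidence"],2),ray("w",d["at"],z,P)[:2].round(4).tolist()) for d in tip_of("wrist",n)[:3]])
```

```text
[-0.4 -0.2 -0.4]
[([253.8, 155.1], 0.95, [0.4659, 0.1129])]
gap 0.022910206996367886 39.017887115478516 [0.  0.2 5.1] [ 0.5056 -0.3867  0.0644]
gap 0.022504788553375923 hold 0.053365645656092905
[0.5566 0.226  0.1186] [-0.3 -0.  -0.6] 23.3833
foot px [[253.9 219.7]] socket exp [[253.5 204.2]]
short_socket [([253.2, 206.7], 0.89, [0.5572, 0.2257]), ([252.1, 216.2], 0.71, [0.5636, 0.2251])]
short_pin [([254.1, 217.9], 0.92, [0.5555, 0.2261])]
```

View pics/over2.png

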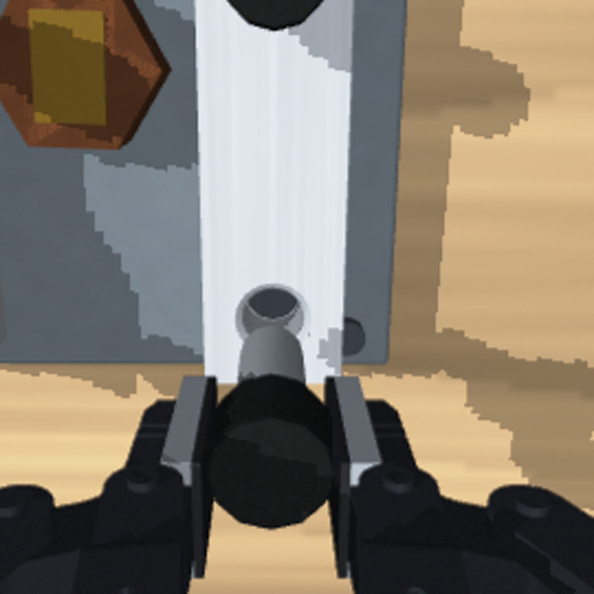

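View pics/after1.png

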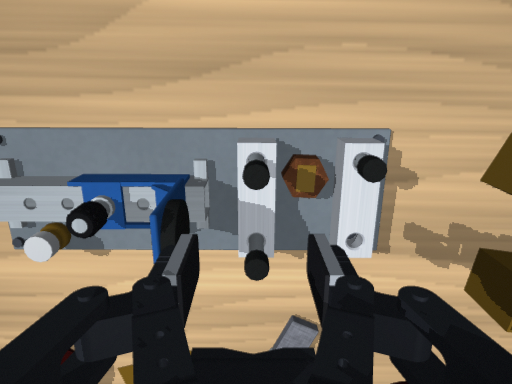

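Run:
```python
import h; from h import *
h.CMD[0]=np.array([.5555,.2258,.117])
ok=insert(.5562,.2257,.0534); print(ok,read_time_s())
if ok:
    move_gripper(.05,40); e=np.array(read_eef_pos())
    movel([e[0],e[1],.17],speed=.25)
    movel([.5156,.15,.26],quat(np.pi/2+.015),speed=.35)
    P=camera_params("wrist");cv2.imwrite("pics/after2.png",read_camera("wrist")[:,:,::-1])
    for n,z in (("knob_top",.104),("short_pin",.019),("long_pin",.019),("next_hole",.048)):
        print(n,[(np.round(d["at"],1).tolist(),round(d["confidence"],2),ray("w",d["at"],z,P)[:2].round(4).tolist()) for d in tip_of("wrist",n)[:3]])
    movel([.5156,-.0437,.23],quat(np.pi/2+.015),speed=.35)
    P=camera_params("wrist");read_camera("wrist")
    for n,z in (("knob_top",.104),("next_hole",.048)):
        print(n,[(np.round(d["at"],1).tolist(),round(d["confidence"],2),ray("w",d["at"],z,P)[:2].round(4).tolist()) for d in tip_of("wrist",n)[:3]])
print(read_time_s())
```

```text
try 0 [0. 0.] [ 0.8  1.3 -1.6] [0.5559 0.2258 0.0885]
0.03 [ 2.2  1.5 -1.3] [0.5558 0.2258 0.0822] 0.0225
0.025 [ 1.1  0.7 -1.6] [0.5558 0.2258 0.0772] 0.0221
0.0215 [ 1.7  1.9 -2.1] [0.5559 0.2258 0.0739] 0.0229
0.0195 [1.8 2.  0.3] [0.5561 0.2257 0.0724] 0.0227
0.0185 [0.8 1.4 5.3] [0.5564 0.2256 0.0723] 0.0227
True 25.9333
knob_top [([29.5, 170.3], 0.55, [0.5144, -0.0413])]
short_pin [([318.5, 187.7], 0.89, [0.5527, 0.2244])]
long_pin [([220.5, 106.8], 0.73, [0.4648, 0.1146])]
next_hole [([17.5, 193.1], 0.65, [0.554, -0.0963]), ([19.3, 156.8], 0.59, [0.5152, -0.0871])]
knob_top [([254.5, 183.0], 0.78, [0.515, -0.0434])]
next_hole [([208.6, 165.2], 0.59, [0.515, -0.0858])]
28.4583
```

View pics/after2.png

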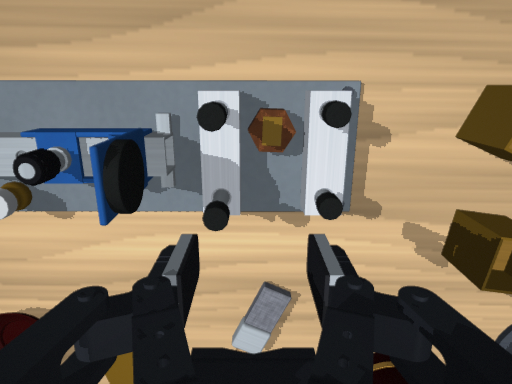

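All four pins now stand upright in the cradle. Next I grip the knob and pull it up.

Run:
```python
from h import *
x,y=.5153,-.0435
movel([x,y,.125],speed=.2); movel([x,y,.0875],speed=.1); print("F",read_ft_force().round(1))
move_gripper(.015,80)
e=np.array(read_eef_pos());print("grip",read_finger_gap(),read_grasp_force(),read_ft_force().round(1),e.round(4))
for dz in (.006,.012,.0145):
    movel([x,y,.0875+dz],speed=.05); print(dz,read_ft_force().round(1),read_eef_pos().round(4),round(read_finger_gap(),4))
P=camera_params("wrist");read_camera("wrist")
print(read_time_s())
```

```text
F [-0.3 -0.5  0.3]
grip 0.02625858037667872 78.30269694328308 [-1.6  0.5  6.3] [ 0.5161 -0.0436  0.0886]
0.006 [ 3.1 -0.4 -6.7] [ 0.5159 -0.0435  0.0934] 0.0264
0.012 [ 4.8 -1.2 -9.2] [ 0.5159 -0.0435  0.0993] 0.0265
0.0145 [ 5.7 -1.3 -9.4] [ 0.5159 -0.0435  0.1017] 0.026
30.825
```

Run:
```python
from h import *
x,y=.5153,-.0435
movel([x,y,.103],speed=.05); print(read_ft_force().round(1),read_eef_pos().round(4))
for d in (.004,.02,.036,.040):
    movel([x+.0154*d,y-d,.103],speed=.06); print(d,read_ft_force().round(1),read_eef_pos().round(4),round(read_finger_gap(),4))
X,Y=x+.0006,y-.040
for z in (.0990,.0960,.0930):
    movel([X,Y,z],speed=.04); print(z,read_ft_force().round(1),read_eef_pos().round(4))
print(read_time_s())
```

```text
[ 5.4 -0.9 -9. ] [ 0.5159 -0.0435  0.1027]
0.004 [ 5.7  0.6 -8.8] [ 0.5159 -0.0465  0.1025] 0.026
0.02 [ 5.6 -0.4 -9.8] [ 0.5161 -0.0632  0.1025] 0.0266
0.036 [ 5.7 -1.2 -9.6] [ 0.5163 -0.0792  0.1025] 0.0264
0.04 [ 6.  -0.3 -9.6] [ 0.5164 -0.0823  0.1023] 0.0264
0.099 [ 4.8  1.9 -7.5] [ 0.5164 -0.0823  0.0983]
0.096 [ 5.1  1.1 -7.7] [ 0.5164 -0.0823  0.0954]
0.093 [ 4.5  1.5 -6.4] [ 0.5164 -0.0824  0.0925]
33.1583
```

Run:
```python
from h import *
X,Y=.5159,-.0835
for z in (.0905,.0885,.0875,.0867,.086,.0853):
    movel([X,Y,z],speed=.03); F=read_ft_force(); print(z,F.round(1),read_eef_pos().round(4),round(read_finger_gap(),4))
    if F[2]>6: break
pause(.3);print(read_ft_force().round(1),read_eef_pos().round(4))
P=camera_params("wrist")
for c in ("top","scene"):
    im=read_camera(c);cv2.imwrite(f"pics/end_{c}.png",im[:,:,::-1])
a=cv2.imread("pics/end_top.png")[190:300,150:440];cv2.imwrite("pics/end.png",cv2.resize(a,None,fx=2.7,fy=2.7,interpolation=cv2.INTER_CUBIC))
print(read_time_s())
```

```text
0.0905 [ 4.5  1.9 -6.3] [ 0.5164 -0.0826  0.0901] 0.0261
0.0885 [ 3.9  1.7 -1.1] [ 0.5164 -0.0835  0.0887] 0.0264
0.0875 [1.5 2.  5.7] [ 0.5165 -0.0842  0.0886] 0.0265
0.0867 [-0.   2.1 11.1] [ 0.5165 -0.0848  0.0885] 0.0261
[ 0.7  1.3 10.7] [ 0.5165 -0.0848  0.0885]
34.5583
```

View pics/end_scene.png

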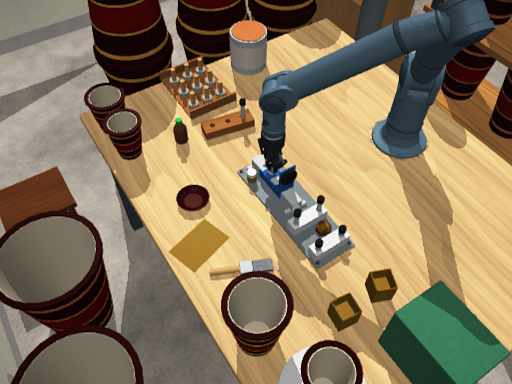

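The final scene shows four pins in the cradle, only the longest left in the rack, and the stop moved with the knob held. The TCP is at 0.0885 with firm contact, the same height as when the pin was home at the start, so the plunger is fully down.

```bash
python3 -c "
from bench import *
print(sign_off())"
```

```text
the job is handed in; nothing more can be done
None
```

The job is handed in at about 35 s: the long and short pins stand home in their sockets, the stop is in the next hole with its pin home and the knob still held, and the longest pin is still in the rack.

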